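Drip rack to drying slide: re-hang the casting baskets and start the blower

TASK

Slide the drying carriage fully back to its loading stop, the end away from the blower, then move every little wire basket from the drip rack onto its own hook of the carriage, carrying each one upright from hook to hook without leaving it standing on the bench. When all hang there, slide the loaded carriage fully home to the stop at the blower, and only then throw the blower's lever over to switch it on. Leave the charcoal block, the jar and the hammer alone.

Things in the scene. Friction and masses are not known exactly. Their poses are not given: they have to be found in the camera images.
- basket0_grip (a point): Centre of the black square grip post of basket 0: 14 x 14 mm, 60 mm tall, upright, standing on the bail's peak; this point is half-way up it, 142.5 mm above the basket's underside. Pinch it on any two opposite faces. At yaw 0: x the way the hook runs through the bail, y along the bail, z up.
- basket0_loop (a point): Peak of basket 0's wire bail, on the wire's centre line, 32.5 mm below its grip point: it rests in the hook. The bail (5 mm wire) falls 10 mm from the peak to shoulders 26 mm either side along y, then goes straight down to the rim, 65 mm below the peak.
- basket0: Basket 0: round steel wire basket, 56 mm across, 45 mm deep, brass castings in it, with bail and grip post 172.5 mm tall, 110 to 230 g. Origin at the centre of its underside, z up. Hung, its loop is 140 mm up (underside 30 mm); standing on the bench 110 mm. Starts hanging on the drip rack. Baskets are alike; 2 or 3 are present.
- basket1_grip (a point): Centre of the black square grip post of basket 1: 14 x 14 mm, 60 mm tall, upright, standing on the bail's peak; this point is half-way up it, 142.5 mm above the basket's underside. Pinch it on any two opposite faces. At yaw 0: x the way the hook runs through the bail, y along the bail, z up.
- basket1_loop (a point): Peak of basket 1's wire bail, on the wire's centre line, 32.5 mm below its grip point: it rests in the hook. The bail (5 mm wire) falls 10 mm from the peak to shoulders 26 mm either side along y, then goes straight down to the rim, 65 mm below the peak.
- basket1: Basket 1: round steel wire basket, 56 mm across, 45 mm deep, brass castings in it, with bail and grip post 172.5 mm tall, 110 to 230 g. Origin at the centre of its underside, z up. Hung, its loop is 140 mm up (underside 30 mm); standing on the bench 110 mm. Starts hanging on the drip rack. Baskets are alike; 2 or 3 are present.
- basket2_grip (a point): Centre of the black square grip post of basket 2: 14 x 14 mm, 60 mm tall, upright, standing on the bail's peak; this point is half-way up it, 142.5 mm above the basket's underside. Pinch it on any two opposite faces. At yaw 0: x the way the hook runs through the bail, y along the bail, z up.
- basket2_loop (a point): Peak of basket 2's wire bail, on the wire's centre line, 32.5 mm below its grip point: it rests in the hook. The bail (5 mm wire) falls 10 mm from the peak to shoulders 26 mm either side along y, then goes straight down to the rim, 65 mm below the peak.
- basket2: Basket 2: round steel wire basket, 56 mm across, 45 mm deep, brass castings in it, with bail and grip post 172.5 mm tall, 110 to 230 g. Origin at the centre of its underside, z up. Hung, its loop is 140 mm up (underside 30 mm); standing on the bench 110 mm. Starts hanging on the drip rack. Baskets are alike; 2 or 3 are present.
- rack: Drip rack, fixed, left or right of the drying slide: grey tray 130 x 230 mm, 10 mm high, and a steel bar up to 154 mm high on posts, 50 mm to +x of three hooks 80 mm apart in a row along its y. Hooks point to its -x (towards the robot). Origin at table level under the middle hook; yaw within 0.12 rad.
- drip_hook0 (a point): Seat of rack hook 0 (0 at the rack's -y end): where a hung loop's peak lies, 140 mm up. 7 mm wire bent to a V open upward; the tip is 16 mm to the rack's -x, its top 11 mm above this point: lift a loop 15 mm or more, then draw it out along -x (85 mm clears the neighbours).
- drip_hook1 (a point): Seat of rack hook 1 (0 at the rack's -y end): where a hung loop's peak lies, 140 mm up. 7 mm wire bent to a V open upward; the tip is 16 mm to the rack's -x, its top 11 mm above this point: lift a loop 15 mm or more, then draw it out along -x (85 mm clears the neighbours).
- drip_hook2 (a point): Seat of rack hook 2 (0 at the rack's -y end): where a hung loop's peak lies, 140 mm up. 7 mm wire bent to a V open upward; the tip is 16 mm to the rack's -x, its top 11 mm above this point: lift a loop 15 mm or more, then draw it out along -x (85 mm clears the neighbours).
- dry_hook0 (a point): Seat of carriage hook 0 (0 nearest the blower), 140 mm up, moving with the carriage; a hook like those of the rack, 80 mm apart, pointing to the dryer's -x. Come from -x with the loop 15 to 30 mm above the seat, lower it over the seat until it rests, let go; the V centres a loop let go within 8 mm.
- dry_hook1 (a point): Seat of carriage hook 1 (0 nearest the blower), 140 mm up, moving with the carriage; a hook like those of the rack, 80 mm apart, pointing to the dryer's -x. Come from -x with the loop 15 to 30 mm above the seat, lower it over the seat until it rests, let go; the V centres a loop let go within 8 mm.
- dry_hook2 (a point): Seat of carriage hook 2 (0 nearest the blower), 140 mm up, moving with the carriage; a hook like those of the rack, 80 mm apart, pointing to the dryer's -x. Come from -x with the loop 15 to 30 mm above the seat, lower it over the seat until it rests, let go; the V centres a loop let go within 8 mm.
- dryer: Drying slide, fixed: grey tray, rail along its y, and at its -y end a white blower box 120 x 70 mm, 85 mm high, centred 175 mm to -y of the origin, with a lever on top. Origin at table level under the hooks' row; x points away from the robot; yaw within 0.12 rad.
- carriage (a joint): Carriage position along the rail, m: 0 at the loading stop (end away from the blower), 0.12 at the stop by the blower; grows towards the dryer's -y. Slides with about 3 N, stays where it is left; starts between 0.04 and 0.10.
- carriage_grip (a point): On the carriage's black square grip post (14 x 14 mm, from 153 to 213 mm up; this point is 190 mm up), 50 mm to the dryer's +x of the hooks' row, half-way between hooks 1 and 2. Pinch or push it to slide the carriage; it stands on a bar whose top is 154 mm up.
- switch (a joint): Blower lever, rad: 0 leaning 0.5 rad to the dryer's -x (off), 1.0 leaning 0.5 rad to +x (on). Stays where it is left; about 1 N at the knob; starts at 0 to 0.15.
- switch_tip (a point): Centre of the round black knob (26 mm across) of the blower lever; lever 70 mm long, its pivot axis along the dryer's y, 107 mm above the table over the blower's middle.
- charcoal: Dark charcoal soldering block, 90 x 55 x 30 mm, on the bench beyond the work; bystander.
- jar: Small glass jar with steel cap, 52 mm across, 70 mm tall; bystander.
- hammer: Small hammer, 200 mm long, lying on the bench; bystander.
Mind the look-alikes: they are no part of the job. What is shaped like the basket0 but orange is not meant. What is shaped like the basket2 but pink is not meant.

How it is judged:
On the way, in this order (a step that is already met when the one before it is completed fails the run):
1. the carriage is back at its loading stop (value of joint carriage below 0.01 m), for 0.2 s.
2. every basket hangs released on a hook of the carriage, which is still at the loading end ((distance between basket0_loop and dry_hook0 below 0.012 m or distance between basket0_loop and dry_hook1 below 0.012 m or distance between basket0_loop and dry_hook2 below 0.012 m) and angle between each of basket0, basket1, basket2's own z axis and vertical below 0.2 rad and (distance between basket1_loop and dry_hook0 below 0.012 m or distance between basket1_loop and dry_hook1 below 0.012 m or distance between basket1_loop and dry_hook2 below 0.012 m) and (distance between basket2_loop and dry_hook0 below 0.012 m or distance between basket2_loop and dry_hook1 below 0.012 m or distance between basket2_loop and dry_hook2 below 0.012 m) and contact force between each of basket0, basket1, basket2 and the fingers below 0.1 N and value of joint carriage below 0.03 m), for 0.2 s.
3. the loaded carriage is home at the blower stop, all baskets still hanging, blower not yet switched on ((distance between basket0_loop and dry_hook0 below 0.012 m or distance between basket0_loop and dry_hook1 below 0.012 m or distance between basket0_loop and dry_hook2 below 0.012 m) and angle between each of basket0, basket1, basket2's own z axis and vertical below 0.2 rad and (distance between basket1_loop and dry_hook0 below 0.012 m or distance between basket1_loop and dry_hook1 below 0.012 m or distance between basket1_loop and dry_hook2 below 0.012 m) and (distance between basket2_loop and dry_hook0 below 0.012 m or distance between basket2_loop and dry_hook1 below 0.012 m or distance between basket2_loop and dry_hook2 below 0.012 m) and value of joint carriage above 0.11 m and value of joint switch below 0.5 rad), for 0.2 s.
4. the blower lever is thrown over (value of joint switch above 0.85 rad and value of joint carriage above 0.11 m), for 0.1 s.
At the end, for the whole second after the job is handed in: Every basket present hangs on a hook of the carriage (loop within 12 mm of its seat, tilted less than 0.2 rad), released and still; the carriage is within 10 mm of the blower stop; the lever is thrown over (0.85 rad or more) (all of step 4 and (distance between basket0_loop and dry_hook0 below 0.012 m or distance between basket0_loop and dry_hook1 below 0.012 m or distance between basket0_loop and dry_hook2 below 0.012 m) and angle between each of basket0, basket1, basket2's own z axis and vertical below 0.2 rad and (distance between basket1_loop and dry_hook0 below 0.012 m or distance between basket1_loop and dry_hook1 below 0.012 m or distance between basket1_loop and dry_hook2 below 0.012 m) and (distance between basket2_loop and dry_hook0 below 0.012 m or distance between basket2_loop and dry_hook1 below 0.012 m or distance between basket2_loop and dry_hook2 below 0.012 m) and contact force between each of basket0, basket1, basket2 and the fingers below 0.1 N and linear speed of each of basket0, basket1, basket2 below 0.05 m/s); the robot touches nothing.
It fails at once if a basket is tipped over (0.6 rad) (angle between any of basket0, basket1, basket2's own z axis and vertical above 0.6 rad).
It fails at once if a basket is left standing off its hook with the hand gone away (over 250 mm) ((height (world z) of basket0_loop below 0.128 m and distance between the grasp point and basket0_grip above 0.25 m) or (height (world z) of basket1_loop below 0.128 m and distance between the grasp point and basket1_grip above 0.25 m) or (height (world z) of basket2_loop below 0.128 m and distance between the grasp point and basket2_grip above 0.25 m)).
It fails at once if the charcoal block, jar or hammer is disturbed (30 mm) (distance of any of charcoal, jar, hammer from where it was at the start of the episode above 0.03 m).
Of basket0, basket1, basket2 only 2 to 3 are there at a start; the rules pass over those that are not, and their reading is None.
Once in a run the grip may slacken for a moment while it holds something.
It also fails if it takes over 210 s, if anything falls off the work surface, if the arm or the gripper's body presses on something with over 40 N, if the wrist force passes 120 N, or if a joint passes its speed limit or range.

ROBOT

A 6-joint arm with a two-finger parallel gripper is mounted at the origin on the work surface. World frame = base frame: x ahead of the robot, y to its left, z up, the work surface at z = 0. Lengths are in m, angles in rad, forces in N, time in s.
With the tool pointing down it reaches from about 0.35 to 0.775 m from the base axis. Payload 5.5 kg.
Tool frame: the origin (TCP) lies between the finger pads; the fingertips stand 19 mm ahead of it and the grasp point (between the pads) is the TCP; z points along the fingers, x is the direction in which the jaws open and shut, and the axes are right-handed (so a half turn about z gives the same grasp; the last joint's range is limited). The gripper opens to 85 mm and grips with 20 to 120 N. Pads are 22 mm wide; open, the fingers measure 114 mm over their backs; the gripper's body (76 mm by 85 mm) begins 54 mm behind the grasp point. The pads swing forward as they close: fully open they stand 13 mm farther back than shut.
Start: joints at [-1.379, 0.313, 0.046, 1.304, 0, 1.431], TCP at [0.187, -0.544, 0.25] pointing down, gripper open.
Joint ranges: [-2.76, 2.76], [-0.86, 1.69], [-1.03, 1.26], [-2.2, 2.34], [-1.47, 1.5], [-3.14, 3.14]. Speed limits (rad/s): [2.57, 2.57, 3.14, 3.14, 3.14, 3.14].

INTERFACE

Orientations are given as a unit quaternion [w, x, y, z].
In Python, from workcell import env gives the robot as it stands. The module is installed in compiled form; this text tells all that it offers.
- The arm moves only by the tool carry_out, never from a script. Its argument "steps" is a list of rows, each a list of 7 numbers: the gripper command: -1 is shut, 1 is fully open, values between are in proportion, then the shift along the tool's x, y, z in m, then the turn, a rotation vector about the tool's x, y, z in rad. A call has 1 to 20 rows; each row shifts and turns the commanded pose from where the row before left it, along the tool's axes as they then stand; what a row does not reach is not made up. A row lasts 1/8 s, in which the tool goes at most 62.5 mm and 10.7 degrees, less where a joint would pass 70% of its speed; a pose out of reach is approached as far as the arm can. A call with a gripper value outside its range is refused whole. The fingers move at their own pace and stop on an object; "grip_force" is the grip in N (left out, the last holds). Time passes only in rows, so rows that do not move let the fingers close. It gives the time, the measured TCP pose, the force and the opening at its end, in the units of the state.
- env.get_state(): the state, without advancing time (a new reading comes with each control period).
- env.read_camera(name): name is "scene" or "top"; returns a dict with "color" (400x640x3 uint8, red, green, blue), "K" (3x3 intrinsics, pixels), "R" (3x3) and "t" (3): a world point X has camera coordinates R X + t. Camera axes: x right, y down, z forward; pixel columns grow to the right and rows downward; lengths in m; the calibration is good to about 2 mm. A picture is of the moment at which its call begins. There is no depth.
- env.hand_in(): hands the job in, once; it reports no verdict.
The state is a dict: "clock": time; "joint_pos": joint angles; "qvel": joint speeds; "tau": joint torques, N m; "tcp_pos": TCP position; "orientation": TCP orientation; "wrist_force": force on the tool from outside, world axes, zero at the start; "ft_torque": the same for the moment, N m; "finger_gap": finger opening in m.
Only numpy, scipy, OpenCV 4.12 (cv2) and the standard library are available. Lean on these libraries where they do the work, as an engineer would, in place of code of your own. Each camera call takes 0.05 s, during which the arm holds its last target. There are 200 camera calls.

## Working session

There is one attempt and no reset: what is moved stays moved. The work goes in short steps, Python scripts to look and compute and a tool call to move; the robot and the scene stay as the last step left them, time stands still between calls to the robot, and variables do not carry over. Pictures are saved under pics/ and viewed, about 12 in all and at most 16, crops included, and the job is handed in when it is done.

Besides the shell and the picture viewer there is one more tool, called as name(argument=value, ...), one argument or row to a line, values as JSON. carry_out: Moves the arm, as the interface text tells. Its arguments: {"type":"object","properties":{"steps":{"type":"array","items":{"type":"array","items":{"type":"number"}}},"grip_force":{"type":"number"}},"required":["steps"]}

```bash
mkdir -p pics; cat > h.py <<'E'
import numpy as np, cv2
from workcell import env
def cam(n,save=None):
    d=env.read_camera(n)
    if save: cv2.imwrite(f'pics/{save}.png',d['color'][:,:,::-1])
    return d
def ray(d,u,v,z):
    K,R,t=[np.array(d[k],float) for k in('K','R','t')]
    r=R.T@np.linalg.solve(K,[u,v,1]);c=-R.T@t
    return c+r*(z-c[2])/r[2]
def proj(d,X):
    K,R,t=[np.array(d[k],float) for k in('K','R','t')]
    p=K@(R@np.array(X)+t);return p[:2]/p[2]
E
python3 - <<'E'
from h import *
for n in('scene','top'):
    d=cam(n,n+'0');print(n,d['K'],-np.array(d['R']).T@d['t'])
s=env.get_state();print(s)
E
```

```text
scene [[369.05643479   0.         322.25709635]
 [  0.         369.05643479 202.10264599]
 [  0.           0.           1.        ]] [ 1.18729849 -0.05610267  0.86583557]
top [[436.51405425   0.         318.24043946]
 [  0.         436.51405425 197.10115886]
 [  0.           0.           1.        ]] [0.37462697 0.01036618 1.35554014]
{'clock': 0.1, 'joint_pos': array([-1.37859815e+00,  3.13900595e-01,  4.50887619e-02,  1.30361385e+00,
        4.19871862e-05,  1.43121021e+00]), 'qvel': array([ 4.70755592e-04, -7.79513434e-04,  4.37621129e-03,  2.60155812e-04,
       -2.35640836e-03,  5.68487274e-05]), 'tau': array([ 2.28119410e-03, -4.81725705e+01,  2.99245083e+01,  1.26960591e-02,
       -8.16201191e-05, -1.13450992e-05]), 'tcp_pos': array([ 0.18722171, -0.54321084,  0.24951052]), 'orientation': array([-5.75941260e-04,  8.14165098e-01, -5.80632869e-01, -5.76566466e-04]), 'wrist_force': array([0.2637094 , 0.41825832, 0.31426725]), 'ft_torque': array([-0.00989738,  0.04637703, -0.04149413]), 'finger_gap': 0.08514879902539545}
```

View pics/top0.png

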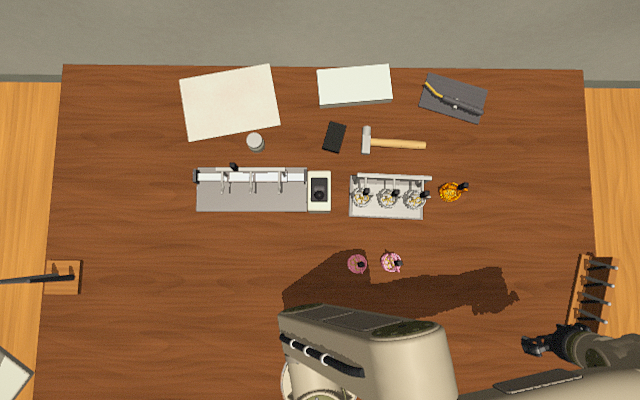

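View pics/scene0.png

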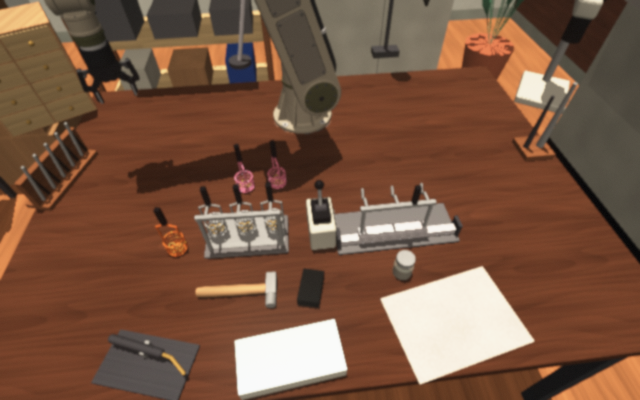

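The top view shows three steel baskets on the rack at (361,197), (387,197) and (415,200). The look-alikes are an orange one at (452,190) and two pink ones at (357,264) and (392,262). The carriage grip is at (234,167) and the lever knob at (319,195). The scene view agrees with this. I choose the three steel ones and check them in a close crop.

```bash
python3 - <<'E'
import cv2,numpy as np
a=cv2.imread('pics/top0.png')[150:230,185:475]; a=cv2.resize(a,None,fx=2.7,fy=2.7,interpolation=cv2.INTER_CUBIC)
b=cv2.imread('pics/scene0.png')[175:265,150:470]; b=cv2.resize(b,None,fx=2.45,fy=2.45,interpolation=cv2.INTER_CUBIC)
w=783
cv2.imwrite('pics/c0.png',np.vstack([a[:,:783],cv2.resize(b,(783,220))]))
from h import *
for n,(r0,r1,c0,c1) in dict(top=(150,230,185,480),scene=(170,260,150,480)).items():
    d=cam(n); g=d['color'].max(2); m=np.zeros(g.shape,np.uint8); m[r0:r1,c0:c1]=(g[r0:r1,c0:c1]<50)*255
    k,l,s,c=cv2.connectedComponentsWithStats(m)
    for i in range(1,k):
        if s[i,4]>8: print(n,s[i],c[i].round(1))
E
```

```text
top [328 150  11   3  19] [333.6 150.8]
top [230 163   8   8  33] [234.6 167.2]
top [195 170   5  14  26] [196.7 176.5]
top [311 178  10  23  32] [312.4 185.9]
top [457 183  10   7  35] [461.1 186.3]
top [363 188   5   7  20] [364.6 191.8]
top [314 191  10  10  59] [318.6 194.9]
top [391 190   7   7  24] [393.7 193.4]
top [420 192   8   6  29] [422.7 194.7]
scene [266 182   7  18  73] [269.  191.1]
scene [315 182   8   7  48] [318.6 184.9]
scene [234 186   7  17  70] [237.  193.8]
scene [412 186   8  18  83] [416.  194.5]
scene [201 188   9  17  86] [205.  195.8]
scene [312 201  18  22 186] [320.2 214.9]
scene [323 200   4   3  11] [324.4 201.1]
scene [155 209  11  16  93] [160.1 216. ]
scene [453 219   7  16  38] [456.5 226.8]
scene [337 240   3   8  17] [337.6 243.8]
```

View pics/c0.png

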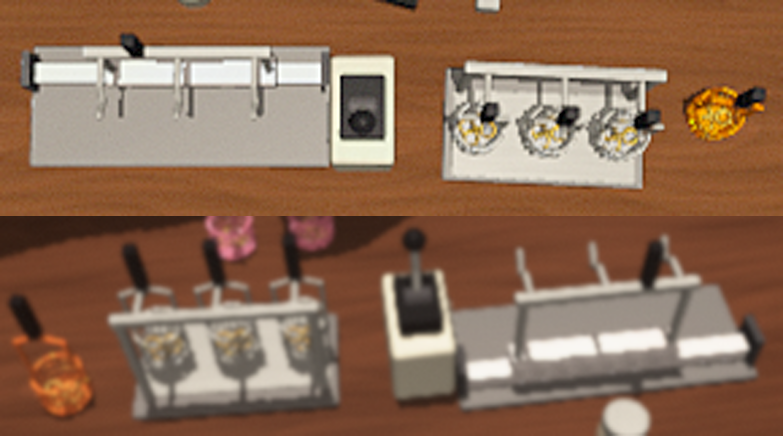

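The crop confirms the three brass-filled steel baskets on the rack, and the carriage's three empty hooks lie left of the blower.

```bash
python3 - <<'E'
from h import *
T=cam('top');S=cam('scene')
def tri(a,b):
    A=[];B=[]
    for d,(u,v) in((T,a),(S,b)):
        P=np.array(d['K'])@np.c_[d['R'],d['t']]
        for i,w in((0,u),(1,v)): q=P[i]-w*P[2];q=q/np.linalg.norm(q[:3]);A.append(q[:3]);B.append(-q[3])
    return np.linalg.lstsq(np.array(A),np.array(B),rcond=None)[0]
P=dict(b0=((422.7,194.7),(205,195.8)),b1=((393.7,193.4),(237,193.8)),b2=((364.6,191.8),(269,191.1)),cg=((234.6,167.2),(416,194.5)),knob=((318.6,194.9),(318.6,184.9)),orange=((461.1,186.3),(160.1,216)))
for k,(a,b) in P.items():
    z={'cg':.183,'knob':.168,'orange':.14}.get(k,.1725)
    print(k,'tri',tri(a,b).round(4),'top',ray(T,*a,z).round(4),'scene',ray(S,*b,z).round(4))
f=lambda x,y:(185+x/2.7,150+y/2.7)
# crop pixels
for n,x,y,z in [('traycorner lt',31,167,.005),('tray lb r',328,167,.005),('hookA tip',101,115,.15),('hookB tip',178,116,.15),('hookC tip',254,116,.15),('barL',84,51,.154),('barR',270,51,.154),('blow TL',333,56,.085),('blow TR',394,56,.085),('blow BL',333,163,.085),('blow BR',393,166,.085),('rackbarL',466,69,.154),('rackbarR',667,76,.154),('rackBL',443,179,.01),('rackBR',641,188,.01),('railL',25,70,.02),('railstopR',330,70,.02)]:
    print(n,ray(T,*f(x,y),z).round(3)[:2])
E
```

```text
b0 tri [ 0.5398 -0.2807  0.1678] top [ 0.5388 -0.2764  0.1725] scene [ 0.5437 -0.2823  0.1725]
b1 tri [ 0.5423 -0.2008  0.1677] top [ 0.5415 -0.1971  0.1725] scene [ 0.5464 -0.2026  0.1725]
b2 tri [ 0.5453 -0.12    0.1706] top [ 0.545  -0.1174  0.1725] scene [ 0.5468 -0.1222  0.1725]
cg tri [0.6082 0.2402 0.1797] top [0.6073 0.2388 0.183 ] scene [0.611  0.2397 0.183 ]
knob tri [0.5356 0.007  0.1673] top [0.5356 0.0084 0.168 ] scene [0.5361 0.0054 0.168 ]
orange tri [ 0.569  -0.3962  0.1395] top [ 0.5685 -0.3931  0.14  ] scene [ 0.569 -0.399  0.14 ]
traycorner lt [0.5   0.387]
tray lb r [0.504 0.045]
hookA tip [0.541 0.277]
hookB tip [0.541 0.197]
hookC tip [0.542 0.119]
barL [0.608 0.296]
barR [0.61  0.103]
blow TL [0.619 0.039]
blow TR [ 0.619 -0.027]
blow BL [0.501 0.038]
blow BR [ 0.498 -0.027]
rackbarL [ 0.593 -0.1  ]
rackbarR [ 0.588 -0.308]
rackBL [ 0.491 -0.087]
rackBR [ 0.484 -0.313]
railL [0.611 0.395]
railstopR [0.615 0.044]
```

Every wanted point now has a position. Dryer yaw is about 0, rack yaw about -0.03. First I turn the tool so the jaws open along world y.

carry_out(
  steps=[
    [1, 0, 0, -0.003, 0, 0, -0.1756],
    [1, 0, 0, -0.003, 0, 0, -0.1756],
    [1, 0, 0, -0.003, 0, 0, -0.1756],
    [1, 0, 0, -0.003, 0, 0, -0.1756],
    [1, 0, 0, -0.003, 0, 0, -0.1756],
    [1, 0, 0, -0.003, 0, 0, -0.1756],
    [1, 0, 0, -0.003, 0, 0, -0.1756],
    [1, 0, 0, -0.003, 0, 0, -0.1756],
    [1, 0, 0, -0.003, 0, 0, -0.1756],
    [1, 0, 0, -0.003, 0, 0, -0.1756],
    [1, 0, 0, -0.003, 0, 0, -0.1756],
    [1, 0, 0, -0.003, 0, 0, -0.1756],
    [1, 0, 0, -0.003, 0, 0, -0.1756],
    [1, 0, 0, -0.003, 0, 0, -0.1756],
    [1, 0, 0, -0.003, 0, 0, -0.1756],
    [1, 0, 0, -0.003, 0, 0, -0.1756],
    [1, 0, 0, 0, 0, 0, 0],
    [1, 0, 0, 0, 0, 0, 0],
  ],
  grip_force=60,
)

```text
clock: 2.55
tcp_pos: [0.1873, -0.5436, 0.2981]
orientation: [-0.0, 0.708, 0.706, 0.0]
wrist_force: [-0.1, 0.2, 0.8]
finger_gap: 0.0855
```

carry_out(
  steps=[
    [1, 0.049, 0.0263, 0, 0, 0, 0],
    [1, 0.049, 0.0263, 0, 0, 0, 0],
    [1, 0.049, 0.0263, 0, 0, 0, 0],
    [1, 0.049, 0.0263, 0, 0, 0, 0],
    [1, 0.049, 0.0263, 0, 0, 0, 0],
    [1, 0.049, 0.0263, 0, 0, 0, 0],
    [1, 0.049, 0.0263, 0, 0, 0, 0],
    [1, 0.049, 0.0263, 0, 0, 0, 0],
    [1, 0.049, 0.0263, 0, 0, 0, 0],
    [1, 0.049, 0.0263, 0, 0, 0, 0],
    [1, 0.049, 0.0263, 0, 0, 0, 0],
    [1, 0.049, 0.0263, 0, 0, 0, 0],
    [1, 0.049, 0.0263, 0, 0, 0, 0],
    [1, 0.049, 0.0263, 0, 0, 0, 0],
    [1, 0.049, 0.0263, 0, 0, 0, 0],
    [1, 0.049, 0.0263, 0, 0, 0, 0],
    [1, 0, 0, 0, 0, 0, 0],
    [1, 0, 0, 0, 0, 0, 0],
  ],
)

```text
clock: 4.8
tcp_pos: [0.6079, 0.2401, 0.2976]
orientation: [-0.0, 0.707, 0.707, -0.001]
wrist_force: [-0.1, 0.3, 0.3]
finger_gap: 0.0854
```

carry_out(
  steps=[
    [1, 0, 0, 0.035, 0, 0, 0],
    [1, 0, 0, 0.035, 0, 0, 0],
    [1, 0, 0, 0.035, 0, 0, 0],
    [1, 0, 0, 0, 0, 0, 0],
    [-1, 0, 0, 0, 0, 0, 0],
    [-1, 0, 0, 0, 0, 0, 0],
    [-1, 0, 0, 0, 0, 0, 0],
    [-1, 0, 0, 0, 0, 0, 0],
    [-1, 0, 0, 0, 0, 0, 0],
    [-1, 0, 0, 0, 0, 0, 0],
  ],
)

```text
clock: 6.05
tcp_pos: [0.6087, 0.2406, 0.1942]
orientation: [0.0, 0.707, 0.707, 0.001]
wrist_force: [-0.7, 1.7, 5.3]
finger_gap: 0.0133
```

The post is gripped (13.3 mm gap). I slide it toward +y.

carry_out(
  steps=[
    [-1, 0.01, 0, 0, 0, 0, 0],
    [-1, 0.01, 0, 0, 0, 0, 0],
    [-1, 0.01, 0, 0, 0, 0, 0],
    [-1, 0.01, 0, 0, 0, 0, 0],
    [-1, 0, 0, 0, 0, 0, 0],
  ],
)

```text
clock: 6.68
tcp_pos: [0.6083, 0.2812, 0.1942]
orientation: [0.0, 0.707, 0.707, 0.001]
wrist_force: [-1.2, 3.1, 5.9]
finger_gap: 0.013
```

carry_out(
  steps=[
    [-1, 0.008, 0, 0, 0, 0, 0],
    [-1, 0.008, 0, 0, 0, 0, 0],
    [-1, 0, 0, 0, 0, 0, 0],
  ],
)

```text
clock: 7.05
tcp_pos: [0.6082, 0.2968, 0.1942]
orientation: [0.0, 0.707, 0.707, 0.0]
wrist_force: [-1.0, 1.1, 6.8]
finger_gap: 0.0131
```

carry_out(
  steps=[
    [-1, 0.006, 0, 0, 0, 0, 0],
    [-1, 0.006, 0, 0, 0, 0, 0],
    [-1, 0, 0, 0, 0, 0, 0],
  ],
)

```text
clock: 7.42
tcp_pos: [0.6081, 0.3086, 0.1943]
orientation: [0.0, 0.707, 0.707, 0.0]
wrist_force: [-1.9, -0.5, 6.8]
finger_gap: 0.0131
```

carry_out(
  steps=[
    [-1, 0.005, 0, 0, 0, 0, 0],
    [-1, 0.005, 0, 0, 0, 0, 0],
    [-1, 0, 0, 0, 0, 0, 0],
  ],
)

```text
clock: 7.8
tcp_pos: [0.608, 0.3184, 0.1942]
orientation: [0.0, 0.707, 0.707, 0.0]
wrist_force: [-2.9, -0.9, 6.3]
finger_gap: 0.0133
```

carry_out(
  steps=[
    [-1, 0.005, 0, 0, 0, 0, 0],
    [-1, 0.005, 0, 0, 0, 0, 0],
    [-1, 0, 0, 0, 0, 0, 0],
  ],
)

```text
clock: 8.18
tcp_pos: [0.6079, 0.3237, 0.1942]
orientation: [0.003, 0.708, 0.706, -0.003]
wrist_force: [-3.6, -17.3, 10.1]
finger_gap: 0.0131
```

Stop found at y≈0.324 (−17 N). I ease off, release, rise and check.

carry_out(
  steps=[
    [-1, -0.005, 0, 0, 0, 0, 0],
    [1, 0, 0, 0, 0, 0, 0],
    [1, 0, 0, 0, 0, 0, 0],
    [1, 0, 0, 0, 0, 0, 0],
    [1, 0, 0, 0, 0, 0, 0],
    [1, 0, 0, -0.036, 0, 0, 0],
    [1, 0, 0, -0.036, 0, 0, 0],
    [1, 0, 0, -0.036, 0, 0, 0],
    [1, -0.05, -0.03, 0, 0, 0, 0],
    [1, -0.05, -0.03, 0, 0, 0, 0],
    [1, -0.05, -0.03, 0, 0, 0, 0],
    [1, -0.05, -0.03, 0, 0, 0, 0],
    [1, -0.05, -0.03, 0, 0, 0, 0],
    [1, -0.05, 0, 0, 0, 0, 0],
    [1, -0.05, 0, 0, 0, 0, 0],
    [1, -0.05, 0, 0, 0, 0, 0],
    [1, 0, 0, 0, 0, 0, 0],
  ],
)

```text
clock: 10.3
tcp_pos: [0.4582, -0.0796, 0.3012]
orientation: [0.0, 0.709, 0.705, -0.0]
wrist_force: [0.7, 0.9, -0.4]
finger_gap: 0.0856
```

```bash
python3 - <<'E'
from h import *
T=cam('top','t1');S=cam('scene','s1')
a=cv2.resize(cv2.imread('pics/t1.png')[150:220,185:345],None,fx=5,fy=4,interpolation=cv2.INTER_CUBIC)
b=cv2.resize(cv2.imread('pics/s1.png')[160:260,310:490],(800,310),interpolation=cv2.INTER_CUBIC)
cv2.imwrite('pics/c1.png',np.vstack([a,b]))
for d,n in((T,'top'),(S,'scene')):
    print(n,proj(d,[.608,.3235,.183]),[proj(d,[.558,y,.14]).round(1) for y in(.2035,.2835,.3635)])
E
```

```text
top [203.59993711 166.59334778] [array([249.4, 187.6]), array([221. , 187.2]), array([192.5, 186.9])]
scene [448.48969954 190.62891933] [array([394. , 191.7]), array([423.5, 189. ]), array([452.6, 186.4])]
```

View pics/c1.png

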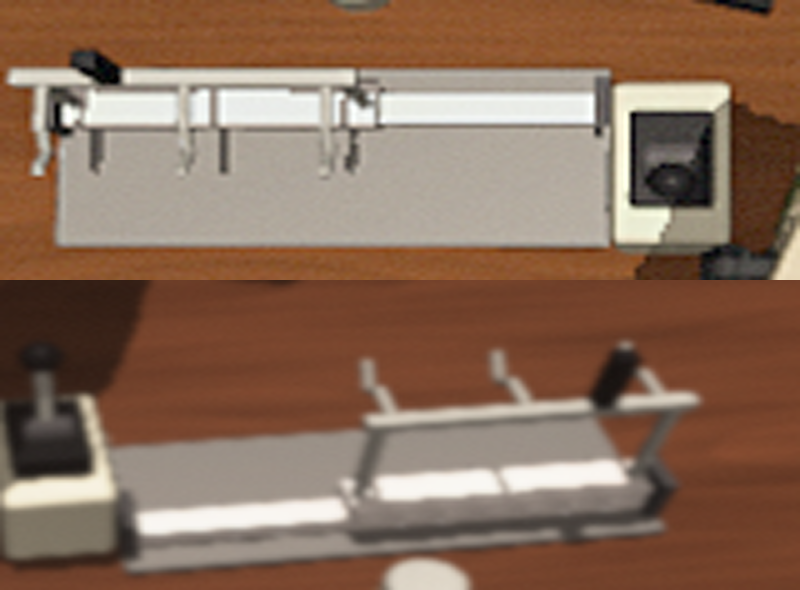

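The carriage is at its stop and the hooks are where predicted (top pixels about 193, 222 and 250). Next is basket 2, the nearest.

carry_out(
  steps=[
    [1, -0.02, 0.0435, 0, 0, 0, 0],
    [1, -0.0205, 0.0435, 0, 0, 0, 0],
    [1, 0, 0, 0.03, 0, 0, 0],
    [1, 0, 0, 0.03, 0, 0, 0],
    [1, 0, 0, 0.03, 0, 0, 0],
    [1, 0, 0, 0.032, 0, 0, 0],
    [1, 0, 0, 0, 0, 0, 0],
    [-1, 0, 0, 0, 0, 0, 0],
    [-1, 0, 0, 0, 0, 0, 0],
    [-1, 0, 0, 0, 0, 0, 0],
    [-1, 0, 0, 0, 0, 0, 0],
    [-1, 0, 0, 0, 0, 0, 0],
    [-1, 0, 0, 0, 0, 0, 0],
  ],
)

```text
clock: 12.02
tcp_pos: [0.5457, -0.1184, 0.1804]
orientation: [0.001, 0.707, 0.707, -0.0]
wrist_force: [-0.4, -3.5, 5.5]
finger_gap: 0.0132
```

carry_out(
  steps=[
    [-1, 0, 0, -0.009, 0, 0, 0],
    [-1, 0, 0, -0.009, 0, 0, 0],
    [-1, 0, 0, -0.007, 0, 0, 0],
    [-1, 0, 0, 0, 0, 0, 0],
    [-1, 0, -0.02, 0, 0, 0, 0],
    [-1, 0, -0.025, 0, 0, 0, 0],
    [-1, 0, -0.025, 0, 0, 0, 0],
    [-1, 0, -0.02, 0, 0, 0, 0],
    [-1, 0, 0, 0, 0, 0, 0],
  ],
)

```text
clock: 13.15
tcp_pos: [0.4539, -0.1169, 0.2042]
orientation: [-0.0, 0.707, 0.707, -0.0]
wrist_force: [0.4, 0.6, -1.8]
finger_gap: 0.0136
```

```bash
python3 - <<'E'
from h import *
T=cam('top','t2');S=cam('scene','s2')
a=cv2.resize(cv2.imread('pics/t2.png')[150:240,310:470],(640,290),interpolation=cv2.INTER_CUBIC)
b=cv2.resize(cv2.imread('pics/s2.png')[140:260,180:340],(400,300),interpolation=cv2.INTER_CUBIC)
cv2.imwrite('pics/c2.png',cv2.resize(cv2.imread('pics/s2.png')[130:260,170:340],(680,520),interpolation=cv2.INTER_CUBIC))
p=env.get_state()['tcp_pos'];print(p,env.get_state()['wrist_force'],proj(S,p),proj(S,p-[0,0,.04]))
E
```

```text
[ 0.45567087 -0.11735202  0.20437718] [-0.01515788 -0.0619693  -1.46210532] [268.7356203  157.31332003] [270.43826749 168.24195515]
```

View pics/c2.png

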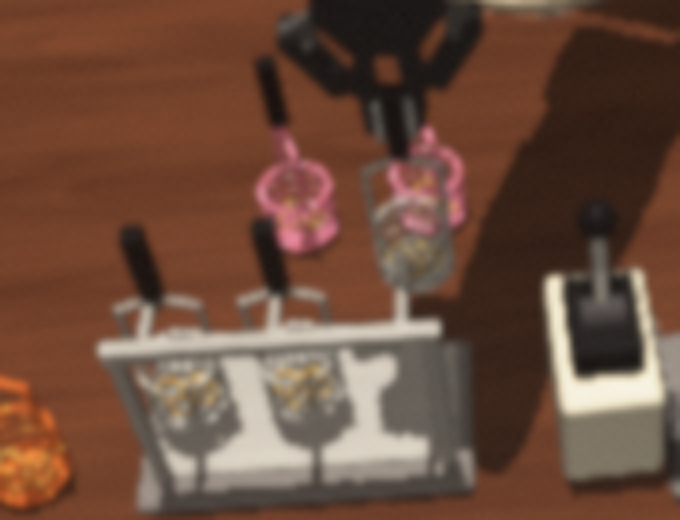

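Basket 2 is held upright (crop (405,215)); baskets 0 and 1 are undisturbed. I carry it along x≈0.455.

carry_out(
  steps=[
    [-1, 0.02, 0, 0, 0, 0, 0],
    [-1, 0.04, 0, 0, 0, 0, 0],
    [-1, 0.04, 0, 0, 0, 0, 0],
    [-1, 0.04, 0, 0, 0, 0, 0],
    [-1, 0.04, 0, 0, 0, 0, 0],
    [-1, 0.04, 0, 0, 0, 0, 0],
    [-1, 0.04, 0, 0, 0, 0, 0],
    [-1, 0.04, 0, 0, 0, 0, 0],
    [-1, 0.04, 0, 0, 0, 0, 0],
    [-1, 0.04, 0, 0, 0, 0, 0],
    [-1, 0.04, 0, 0, 0, 0, 0],
    [-1, 0.04, 0, 0, 0, 0, 0],
    [-1, 0.02, 0, 0, 0, 0, 0],
    [-1, 0, 0, 0, 0, 0, 0],
    [-1, 0, 0, 0, 0, 0, 0],
  ],
)

```text
clock: 15.12
tcp_pos: [0.4553, 0.362, 0.2039]
orientation: [0.0, 0.707, 0.707, -0.001]
wrist_force: [-0.6, -0.2, -1.1]
finger_gap: 0.0135
```

```bash
python3 - <<'E'
from h import *
S=cam('scene','s3')
s=env.get_state();p=s['tcp_pos'];print(p,s['finger_gap'],proj(S,p))
cv2.imwrite('pics/c3.png',cv2.resize(cv2.imread('pics/s3.png')[110:240,310:480],(680,520),interpolation=cv2.INTER_CUBIC))
E
```

```text
[0.45538444 0.36180894 0.20409783] 0.013422939229994109 [445.34683705 142.96848687]
```

View pics/c3.png

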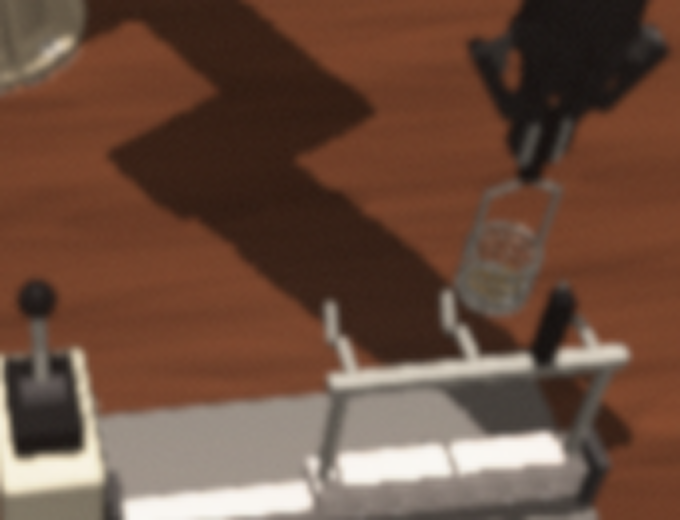

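```bash
python3 - <<'E'
from h import *
S=cam('scene')
for z in(.165,.16,.155,.15,.145):print(z,proj(S,[.455,.362,z]))
E
```

```text
0.165 [441.90266907 153.62188839]
0.16 [441.47376687 154.95236647]
0.155 [441.04799422 156.27313655]
0.15 [440.62531697 157.58430449]
0.145 [440.2057015  158.88597465]
```

No slip relative to the previous view. I go in over hook 2 and lower.

carry_out(
  steps=[
    [-1, 0.002, 0.02, 0, 0, 0, 0],
    [-1, 0, 0.025, 0, 0, 0, 0],
    [-1, 0, 0.025, 0, 0, 0, 0],
    [-1, 0, 0.02, 0, 0, 0, 0],
    [-1, 0, 0.013, 0, 0, 0, 0],
    [-1, 0, 0, 0, 0, 0, 0],
    [-1, 0, 0, 0.008, 0, 0, 0],
    [-1, 0, 0, 0.008, 0, 0, 0],
    [-1, 0, 0, 0.006, 0, 0, 0],
    [-1, 0, 0, 0.003, 0, 0, 0],
    [-1, 0, 0, 0, 0, 0, 0],
  ],
)

```text
clock: 16.6
tcp_pos: [0.558, 0.3647, 0.1804]
orientation: [0.0, 0.707, 0.707, 0.0]
wrist_force: [-1.7, -1.2, 4.8]
finger_gap: 0.013
```

Contact at the expected seat height (z 0.1804, +4.8 N). Release, rise and look.

carry_out(
  steps=[
    [0, 0, 0, 0, 0, 0, 0],
    [0, 0, 0, 0, 0, 0, 0],
    [0, 0, 0, 0, 0, 0, 0],
    [0, 0, 0, -0.03, 0, 0, 0],
    [0, 0, 0, -0.04, 0, 0, 0],
    [0, 0, 0, -0.04, 0, 0, 0],
    [1, -0.05, -0.02, 0, 0, 0, 0],
    [1, -0.055, -0.02, 0, 0, 0, 0],
    [1, -0.055, -0.02, 0, 0, 0, 0],
    [1, -0.055, -0.02, 0, 0, 0, 0],
    [1, -0.055, 0, 0, 0, 0, 0],
    [1, -0.055, 0, 0, 0, 0, 0],
    [1, -0.055, 0, 0, 0, 0, 0],
    [1, -0.055, 0.02, 0, 0, 0, 0],
    [1, -0.055, 0.02, 0, 0, 0, 0],
    [1, -0.05, 0.02, 0, 0, 0, 0],
    [1, -0.025, 0.004, 0, 0, 0, 0],
    [1, 0, 0, 0, 0, 0, 0],
  ],
)

```text
clock: 18.85
tcp_pos: [0.542, -0.2017, 0.2886]
orientation: [-0.001, 0.708, 0.706, -0.0]
wrist_force: [-0.8, 0.4, -0.9]
finger_gap: 0.0852
```

```bash
python3 - <<'E'
from h import *
S=cam('scene','s4');T=cam('top','t4')
print(env.get_state()['tcp_pos'])
for d,z in((S,.1725),(T,.1725)):print(proj(d,[.558,.3635,z]),proj(d,[.5425,-.2,z]))
b=cv2.resize(cv2.imread('pics/s4.png')[150:260,180:480],(800,300),interpolation=cv2.INTER_CUBIC)
a=cv2.resize(cv2.imread('pics/t4.png')[140:230,175:445],(800,270),interpolation=cv2.INTER_CUBIC)
cv2.imwrite('pics/c4.png',np.vstack([b,a]))
E
```

```text
[ 0.54172892 -0.19949451  0.28918769]
[455.91279138 177.89712939] [238.09616628 192.56658591]
[189.17065967 185.10926847] [394.76766133 193.04627106]
```

View pics/c4.png

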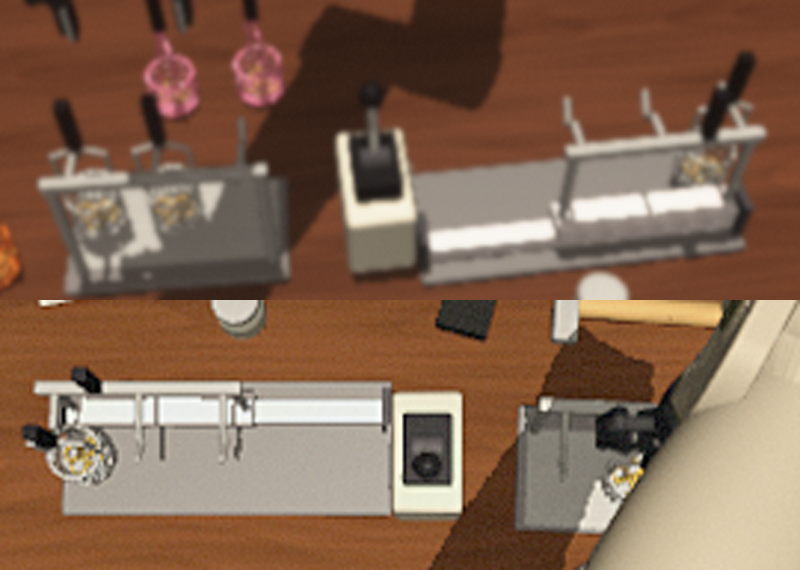

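Basket 2 hangs on hook 2 (post at scene px (456.7,178.6), predicted (455.9,177.9)). Next is basket 1.

carry_out(
  steps=[
    [1, -0.001, 0, 0.035, 0, 0, 0],
    [1, 0, 0, 0.035, 0, 0, 0],
    [1, 0, 0, 0.038, 0, 0, 0],
    [1, 0, 0, 0, 0, 0, 0],
    [-1, 0, 0, 0, 0, 0, 0],
    [-1, 0, 0, 0, 0, 0, 0],
    [-1, 0, 0, 0, 0, 0, 0],
    [-1, 0, 0, 0, 0, 0, 0],
    [-1, 0, 0, 0, 0, 0, 0],
    [-1, 0, 0, 0, 0, 0, 0],
  ],
)

```text
clock: 20.2
tcp_pos: [0.5425, -0.2014, 0.182]
orientation: [0.001, 0.707, 0.707, 0.0]
wrist_force: [-0.4, 1.3, 5.7]
finger_gap: 0.0133
```

carry_out(
  steps=[
    [-1, 0, 0, -0.009, 0, 0, 0],
    [-1, 0, 0, -0.009, 0, 0, 0],
    [-1, 0, 0, -0.007, 0, 0, 0],
    [-1, 0, 0, 0, 0, 0, 0],
    [-1, 0, -0.02, 0, 0, 0, 0],
    [-1, 0, -0.025, 0, 0, 0, 0],
    [-1, 0, -0.025, 0, 0, 0, 0],
    [-1, 0, -0.018, 0, 0, 0, 0],
    [-1, 0, 0, 0, 0, 0, 0],
  ],
)

```text
clock: 21.32
tcp_pos: [0.4531, -0.201, 0.2062]
orientation: [-0.0, 0.708, 0.707, -0.0]
wrist_force: [1.3, 0.1, -0.9]
finger_gap: 0.013
```

carry_out(
  steps=[
    [-1, 0.02, 0, 0, 0, 0, 0],
    [-1, 0.04, 0, 0, 0, 0, 0],
    [-1, 0.04, 0, 0, 0, 0, 0],
    [-1, 0.04, 0, 0, 0, 0, 0],
    [-1, 0.04, 0, 0, 0, 0, 0],
    [-1, 0.04, 0, 0, 0, 0, 0],
    [-1, 0.04, 0, 0, 0, 0, 0],
    [-1, 0.04, 0, 0, 0, 0, 0],
    [-1, 0.04, 0, 0, 0, 0, 0],
    [-1, 0.04, 0, 0, 0, 0, 0],
    [-1, 0.04, 0, 0, 0, 0, 0],
    [-1, 0.04, 0, 0, 0, 0, 0],
    [-1, 0.025, 0, 0, 0, 0, 0],
    [-1, 0, 0, 0, 0, 0, 0],
    [-1, 0, 0, 0, 0, 0, 0],
  ],
)

```text
clock: 23.2
tcp_pos: [0.4537, 0.2841, 0.2059]
orientation: [-0.0, 0.707, 0.707, -0.001]
wrist_force: [-0.7, -0.3, -2.7]
finger_gap: 0.0133
```

```bash
python3 - <<'E'
from h import *
S=cam('scene','s5')
s=env.get_state();p=s['tcp_pos'];print(p,s['finger_gap'],s['wrist_force'],proj(S,p),'loop pred',proj(S,p-[0,0,.042]),proj(S,p-[0,0,.052]))
cv2.imwrite('pics/c5.png',cv2.resize(cv2.imread('pics/s5.png')[110:240,310:480],(680,520),interpolation=cv2.INTER_CUBIC))
E
```

```text
[0.4538867  0.28360095 0.20602104] 0.013195651430845399 [-0.19136298  0.20105755 -2.32552435] [417.31295851 144.33744264] loop pred [414.44488198 155.88612239] [413.78801712 158.53107341]
```

View pics/c5.png

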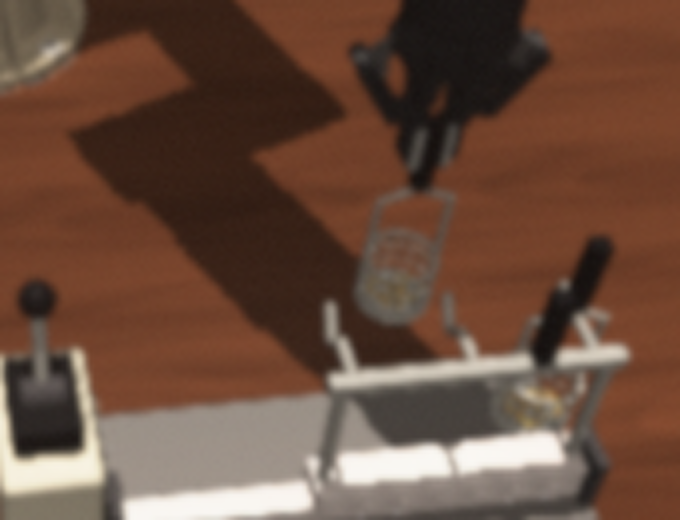

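Basket 1 is upright and unslipped (loop at px (414.5,158), the same 2 px offset as before). Into hook 1.

carry_out(
  steps=[
    [-1, 0, 0.02, 0, 0, 0, 0],
    [-1, 0, 0.025, 0, 0, 0, 0],
    [-1, 0, 0.025, 0, 0, 0, 0],
    [-1, 0, 0.02, 0, 0, 0, 0],
    [-1, 0, 0.0145, 0, 0, 0, 0],
    [-1, 0, 0, 0, 0, 0, 0],
    [-1, 0, 0, 0.008, 0, 0, 0],
    [-1, 0, 0, 0.008, 0, 0, 0],
    [-1, 0, 0, 0.006, 0, 0, 0],
    [-1, 0, 0, 0.003, 0, 0, 0],
    [-1, 0, 0, 0, 0, 0, 0],
  ],
)

```text
clock: 24.62
tcp_pos: [0.5585, 0.2837, 0.1823]
orientation: [0.0, 0.707, 0.707, 0.0]
wrist_force: [-1.8, -1.9, 4.5]
finger_gap: 0.013
```

carry_out(
  steps=[
    [0, 0, 0, 0, 0, 0, 0],
    [0, 0, 0, 0, 0, 0, 0],
    [0, 0, 0, 0, 0, 0, 0],
    [0, 0, 0, -0.03, 0, 0, 0],
    [0, 0, 0, -0.04, 0, 0, 0],
    [0, 0, 0, -0.04, 0, 0, 0],
    [1, -0.05, -0.02, 0, 0, 0, 0],
    [1, -0.055, -0.02, 0, 0, 0, 0],
    [1, -0.055, -0.02, 0, 0, 0, 0],
    [1, -0.055, -0.02, 0, 0, 0, 0],
    [1, -0.055, 0, 0, 0, 0, 0],
    [1, -0.055, 0, 0, 0, 0, 0],
    [1, -0.055, 0, 0, 0, 0, 0],
    [1, -0.055, 0.02, 0, 0, 0, 0],
    [1, -0.055, 0.02, 0, 0, 0, 0],
    [1, -0.05, 0.02, 0, 0, 0, 0],
    [1, -0.0245, 0.0015, 0, 0, 0, 0],
    [1, 0, 0, 0, 0, 0, 0],
    [1, 0, 0, 0, 0, 0, 0],
  ],
)

```text
clock: 27.0
tcp_pos: [0.5398, -0.2797, 0.2914]
orientation: [-0.0, 0.707, 0.707, 0.0]
wrist_force: [-0.4, 0.4, -0.0]
finger_gap: 0.0855
```

```bash
python3 - <<'E'
from h import *
S=cam('scene','s6')
print(env.get_state()['tcp_pos'])
print(proj(S,[.558,.2835,.1725]),proj(S,[.54,-.2807,.1725]),proj(S,[.608,.3235,.183]))
cv2.imwrite('pics/c6.png',cv2.resize(cv2.imread('pics/s6.png')[150:260,180:480],(800,300),interpolation=cv2.INTER_CUBIC))
E
```

```text
[ 0.5398591  -0.27939155  0.29167403]
[426.05560074 180.5327413 ] [205.78073216 194.66100641] [448.48969954 190.62891933]
```

View pics/c6.png

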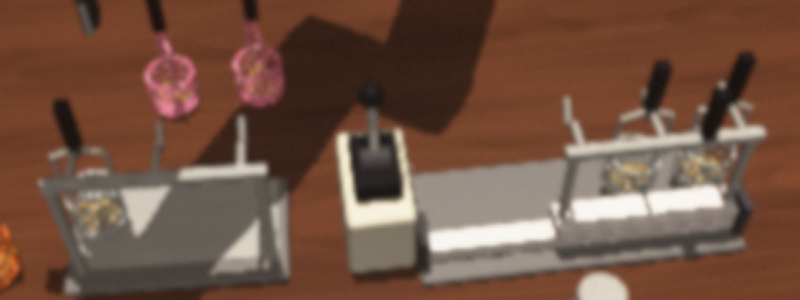

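Basket 1 hangs on hook 1 (px (425.6,181.2), predicted (426.1,180.5)). Now basket 0.

carry_out(
  steps=[
    [1, -0.001, 0, 0.035, 0, 0, 0],
    [1, 0, 0, 0.035, 0, 0, 0],
    [1, 0, 0, 0.04, 0, 0, 0],
    [1, 0, 0, 0, 0, 0, 0],
    [-1, 0, 0, 0, 0, 0, 0],
    [-1, 0, 0, 0, 0, 0, 0],
    [-1, 0, 0, 0, 0, 0, 0],
    [-1, 0, 0, 0, 0, 0, 0],
    [-1, 0, 0, 0, 0, 0, 0],
    [-1, 0, 0, 0, 0, 0, 0],
  ],
)

```text
clock: 28.3
tcp_pos: [0.5405, -0.2817, 0.1822]
orientation: [0.001, 0.707, 0.707, 0.0]
wrist_force: [-1.3, 2.3, 5.1]
finger_gap: 0.0136
```

carry_out(
  steps=[
    [-1, 0, 0, -0.009, 0, 0, 0],
    [-1, 0, 0, -0.009, 0, 0, 0],
    [-1, 0, 0, -0.007, 0, 0, 0],
    [-1, 0, 0, 0, 0, 0, 0],
    [-1, 0, -0.02, 0, 0, 0, 0],
    [-1, 0, -0.025, 0, 0, 0, 0],
    [-1, 0, -0.025, 0, 0, 0, 0],
    [-1, 0, -0.016, 0, 0, 0, 0],
    [-1, 0, 0, 0, 0, 0, 0],
  ],
)

```text
clock: 29.42
tcp_pos: [0.4535, -0.2818, 0.2064]
orientation: [0.0, 0.708, 0.707, 0.0]
wrist_force: [0.6, 0.4, -2.6]
finger_gap: 0.0132
```

To y=0.2035: dy = 0.485.

carry_out(
  steps=[
    [-1, 0.02, 0, 0, 0, 0, 0],
    [-1, 0.04, 0, 0, 0, 0, 0],
    [-1, 0.04, 0, 0, 0, 0, 0],
    [-1, 0.04, 0, 0, 0, 0, 0],
    [-1, 0.04, 0, 0, 0, 0, 0],
    [-1, 0.04, 0, 0, 0, 0, 0],
    [-1, 0.04, 0, 0, 0, 0, 0],
    [-1, 0.04, 0, 0, 0, 0, 0],
    [-1, 0.04, 0, 0, 0, 0, 0],
    [-1, 0.04, 0, 0, 0, 0, 0],
    [-1, 0.04, 0, 0, 0, 0, 0],
    [-1, 0.04, 0, 0, 0, 0, 0],
    [-1, 0.025, 0, 0, 0, 0, 0],
    [-1, 0, 0, 0, 0, 0, 0],
    [-1, 0, 0, 0, 0, 0, 0],
  ],
)

```text
clock: 31.3
tcp_pos: [0.4539, 0.2036, 0.2061]
orientation: [0.0, 0.707, 0.707, -0.0]
wrist_force: [-0.0, -0.0, -2.5]
finger_gap: 0.0133
```

```bash
python3 - <<'E'
from h import *
S=cam('scene','s7')
s=env.get_state();p=s['tcp_pos'];print(p,s['finger_gap'],s['wrist_force'],proj(S,p),'loop pred',proj(S,p-[0,0,.042]),proj(S,p-[0,0,.052]))
cv2.imwrite('pics/c7.png',cv2.resize(cv2.imread('pics/s7.png')[110:240,310:480],(680,520),interpolation=cv2.INTER_CUBIC))
E
```

```text
[0.45401059 0.20316573 0.20617821] 0.013318614683051363 [ 0.03189406 -0.05364148 -3.33456866] [388.18202063 146.68655478] loop pred [386.20557566 158.22775768] [385.75301913 160.87040488]
```

View pics/c7.png

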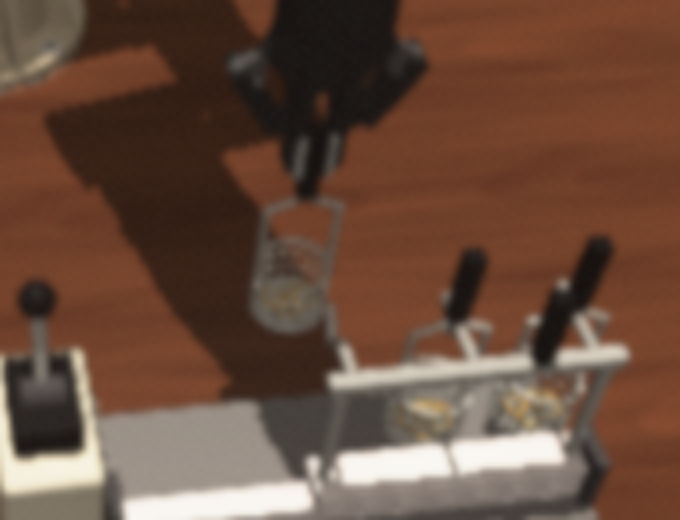

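Peak at crop (305,202), px (386.3,160.5), the usual offset and upright. Into hook 0.

carry_out(
  steps=[
    [-1, 0, 0.02, 0, 0, 0, 0],
    [-1, 0, 0.025, 0, 0, 0, 0],
    [-1, 0, 0.025, 0, 0, 0, 0],
    [-1, 0, 0.02, 0, 0, 0, 0],
    [-1, 0, 0.014, 0, 0, 0, 0],
    [-1, 0, 0, 0, 0, 0, 0],
    [-1, 0, 0, 0.008, 0, 0, 0],
    [-1, 0, 0, 0.008, 0, 0, 0],
    [-1, 0, 0, 0.006, 0, 0, 0],
    [-1, 0, 0, 0.003, 0, 0, 0],
    [-1, 0, 0, 0, 0, 0, 0],
  ],
)

```text
clock: 32.72
tcp_pos: [0.5594, 0.2032, 0.1823]
orientation: [0.001, 0.707, 0.707, 0.001]
wrist_force: [3.5, -1.8, 3.2]
finger_gap: 0.0132
```

carry_out(
  steps=[
    [0, 0, 0, 0, 0, 0, 0],
    [0, 0, 0, 0, 0, 0, 0],
    [0, 0, 0, 0, 0, 0, 0],
    [0, 0, 0, -0.03, 0, 0, 0],
    [0, 0, 0, -0.04, 0, 0, 0],
    [0, 0, 0, -0.04, 0, 0, 0],
    [0, -0.05, -0.04, 0, 0, 0, 0],
    [0, -0.05, -0.05, 0, 0, 0, 0],
    [0, -0.05, -0.04, 0, 0, 0, 0],
    [0, 0, 0, 0, 0, 0, 0],
  ],
)

```text
clock: 33.98
tcp_pos: [0.433, 0.0595, 0.2914]
orientation: [-0.0, 0.709, 0.706, -0.001]
wrist_force: [0.7, -0.5, 0.1]
finger_gap: 0.0429
```

```bash
python3 - <<'E'
from h import *
S=cam('scene','s8')
print(env.get_state()['tcp_pos'])
print([proj(S,[.558,y,.1725]).round(1) for y in(.2035,.2835,.3635)],proj(S,[.608,.3235,.183]))
cv2.imwrite('pics/c8.png',cv2.resize(cv2.imread('pics/s8.png')[150:260,180:480],(800,300),interpolation=cv2.INTER_CUBIC))
E
```

```text
[0.43493468 0.06051679 0.29165879]
[array([395.8, 183.2]), array([426.1, 180.5]), array([455.9, 177.9])] [448.48969954 190.62891933]
```

View pics/c8.png

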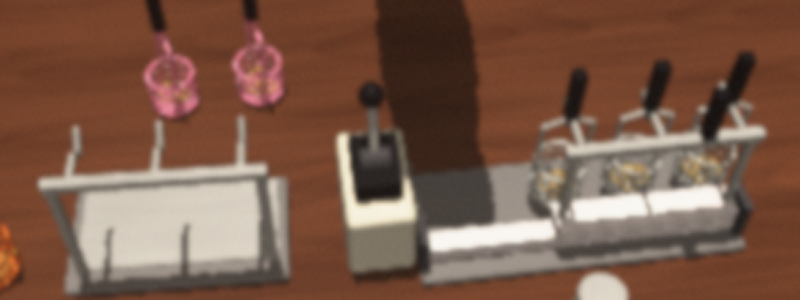

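All three hang: posts at px (396,185), (425.6,181) and (457,179), against the predicted seats. I go to the carriage grip.

carry_out(
  steps=[
    [0.2, 0.044, 0.029, 0, 0, 0, 0],
    [0.2, 0.044, 0.029, 0, 0, 0, 0],
    [0.2, 0.044, 0.029, 0, 0, 0, 0],
    [0.2, 0.044, 0.029, 0, 0, 0, 0],
    [0.2, 0.044, 0.029, 0, 0, 0, 0],
    [0.2, 0.043, 0.029, 0, 0, 0, 0],
    [0.2, 0, 0, 0, 0, 0, 0],
    [0.2, 0, 0, 0.03, 0, 0, 0],
    [0.2, 0, 0, 0.03, 0, 0, 0],
    [0.2, 0, 0, 0.036, 0, 0, 0],
    [0.2, 0, 0, 0, 0, 0, 0],
    [-1, 0, 0, 0, 0, 0, 0],
    [-1, 0, 0, 0, 0, 0, 0],
    [-1, 0, 0, 0, 0, 0, 0],
    [-1, 0, 0, 0, 0, 0, 0],
    [-1, 0, 0, 0, 0, 0, 0],
  ],
)

```text
clock: 36.02
tcp_pos: [0.611, 0.3235, 0.1978]
orientation: [0.002, 0.707, 0.707, 0.001]
wrist_force: [-1.4, -5.8, 4.7]
finger_gap: 0.0129
```

carry_out(
  steps=[
    [-1, -0.002, 0, 0, 0, 0, 0],
    [-1, -0.004, 0, 0, 0, 0, 0],
    [-1, -0.006, 0, 0, 0, 0, 0],
    [-1, -0.006, 0, 0, 0, 0, 0],
    [-1, -0.006, 0, 0, 0, 0, 0],
    [-1, -0.006, 0, 0, 0, 0, 0],
    [-1, -0.006, 0, 0, 0, 0, 0],
    [-1, -0.006, 0, 0, 0, 0, 0],
    [-1, -0.006, 0, 0, 0, 0, 0],
    [-1, -0.006, 0, 0, 0, 0, 0],
    [-1, -0.006, 0, 0, 0, 0, 0],
    [-1, -0.006, 0, 0, 0, 0, 0],
    [-1, -0.006, 0, 0, 0, 0, 0],
    [-1, -0.006, 0, 0, 0, 0, 0],
    [-1, -0.006, 0, 0, 0, 0, 0],
    [-1, -0.006, 0, 0, 0, 0, 0],
    [-1, -0.006, 0, 0, 0, 0, 0],
    [-1, -0.005, 0, 0, 0, 0, 0],
    [-1, -0.004, 0, 0, 0, 0, 0],
    [-1, -0.002, 0, 0, 0, 0, 0],
  ],
)

```text
clock: 38.52
tcp_pos: [0.6119, 0.2185, 0.1978]
orientation: [0.001, 0.707, 0.707, 0.003]
wrist_force: [1.5, 2.3, 5.6]
finger_gap: 0.0133
```

carry_out(
  steps=[
    [-1, -0.004, 0, 0, 0, 0, 0],
    [-1, -0.004, 0, 0, 0, 0, 0],
    [-1, -0.004, 0, 0, 0, 0, 0],
    [-1, -0.004, 0, 0, 0, 0, 0],
    [-1, -0.003, 0, 0, 0, 0, 0],
    [-1, 0, 0, 0, 0, 0, 0],
  ],
)

```text
clock: 39.28
tcp_pos: [0.6121, 0.2033, 0.1978]
orientation: [-0.001, 0.706, 0.708, 0.006]
wrist_force: [3.6, 15.8, 3.6]
finger_gap: 0.0132
```

Home stop reached (+15.8 N at y 0.203). I ease off, release and retreat upward, then check.

carry_out(
  steps=[
    [-1, 0.0025, 0, 0, 0, 0, 0],
    [-1, 0, 0, 0, 0, 0, 0],
    [0.2, 0, 0, 0, 0, 0, 0],
    [0.2, 0, 0, 0, 0, 0, 0],
    [0.2, 0, 0, 0, 0, 0, 0],
    [0.2, 0, 0, -0.03, 0, 0, 0],
    [0.2, 0, 0, -0.03, 0, 0, 0],
    [0.2, 0, 0, -0.035, 0, 0, 0],
    [-1, -0.05, -0.03, 0, 0, 0, 0],
    [-1, -0.05, -0.03, 0, 0, 0, 0],
    [-1, -0.05, -0.031, 0, 0, 0, 0],
    [-1, -0.048, -0.031, 0, 0, 0, 0],
    [-1, 0, 0, 0, 0, 0, 0],
    [-1, 0, 0, 0, 0, 0, 0],
  ],
)

```text
clock: 41.02
tcp_pos: [0.4881, 0.0027, 0.2905]
orientation: [0.0, 0.708, 0.707, 0.0]
wrist_force: [-1.0, -0.2, -0.6]
finger_gap: -0.0
```

```bash
python3 - <<'E'
from h import *
S=cam('scene','s9')
print(env.get_state()['tcp_pos'],env.get_state()['finger_gap'])
print([proj(S,[.558,y,.1725]).round(1) for y in(.0835,.1635,.2435)],proj(S,[.608,.2035,.183]))
cv2.imwrite('pics/c9.png',cv2.resize(cv2.imread('pics/s9.png')[130:260,280:480],(800,520),interpolation=cv2.INTER_CUBIC))
E
```

```text
[0.48838802 0.00319628 0.29037692] -0.00011136808257661965
[array([349.9, 187.3]), array([380.6, 184.5]), array([411. , 181.9])] [401.3821833 194.8986914]
```

View pics/c9.png

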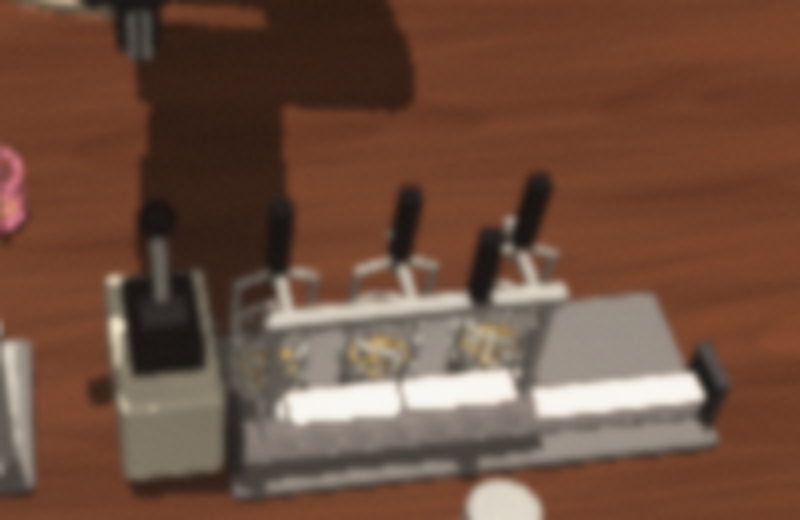

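All three still hang and the carriage is home (grip at px (401,196), predicted (401,195)). The lever is still off. Now throw it.

carry_out(
  steps=[
    [-1, 0.003, 0, 0.03, 0, 0, 0],
    [-1, 0, 0, 0.03, 0, 0, 0],
    [-1, 0, 0, 0.03, 0, 0, 0],
    [-1, 0, 0, 0.028, 0, 0, 0],
    [-1, 0, 0, 0, 0, 0, 0],
    [-1, 0, 0.01, 0, 0, 0, 0],
    [-1, 0, 0.01, 0, 0, 0, 0],
    [-1, 0, 0.01, 0, 0, 0, 0],
    [-1, 0, 0.01, 0, 0, 0, 0],
    [-1, 0, 0.01, 0, 0, 0, 0],
    [-1, 0, 0.01, 0, 0, 0, 0],
    [-1, 0, 0.01, 0, 0, 0, 0],
    [-1, 0, 0, 0, 0, 0, 0],
  ],
)

```text
clock: 42.7
tcp_pos: [0.5589, 0.0058, 0.1721]
orientation: [0.0, 0.707, 0.707, 0.0]
wrist_force: [-0.0, 0.2, 0.6]
finger_gap: 0.0001
```

carry_out(
  steps=[
    [-1, 0, 0.006, 0, 0, 0, 0],
    [-1, 0, 0.005, 0, 0, 0, 0],
    [-1, 0, 0.004, 0, 0, 0, 0],
    [-1, 0, 0, 0, 0, 0, 0],
  ],
)

```text
clock: 43.2
tcp_pos: [0.5729, 0.0059, 0.1722]
orientation: [-0.0, 0.707, 0.707, -0.0]
wrist_force: [-1.0, -0.7, -0.1]
finger_gap: -0.0002
```

carry_out(
  steps=[
    [-1, 0, 0.004, 0, 0, 0, 0],
    [-1, 0, 0.003, 0, 0, 0, 0],
    [-1, 0, 0, 0, 0, 0, 0],
  ],
)

```text
clock: 43.58
tcp_pos: [0.5737, 0.006, 0.1718]
orientation: [-0.004, 0.707, 0.707, -0.005]
wrist_force: [-18.8, -1.0, 9.9]
finger_gap: 0.0002
```

```bash
python3 - <<'E'
from h import *
S=cam('scene','s10')
print(env.get_state()['tcp_pos'],env.get_state()['wrist_force'])
print([proj(S,[.56+.07*np.sin(a-.5),.006,.107+.07*np.cos(a-.5)]).round(1) for a in(0,.5,.85,1)])
cv2.imwrite('pics/c10.png',cv2.resize(cv2.imread('pics/s10.png')[130:260,250:450],(800,520),interpolation=cv2.INTER_CUBIC))
E
```

```text
[0.57367493 0.00602616 0.17184858] [-19.3367373   -1.14213372  10.28261765]
[array([318.4, 182.1]), array([319.8, 189.3]), array([320.9, 197.5]), array([321.3, 201.5])]
```

View pics/c10.png

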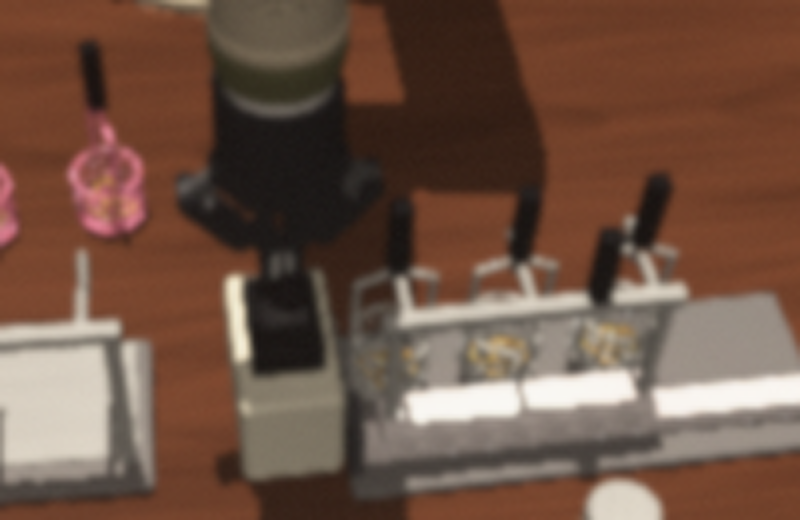

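The lever is at its stop (−19 N, with the knob low against the box). I back off and withdraw.

carry_out(
  steps=[
    [-1, 0, -0.012, 0, 0, 0, 0],
    [-1, 0, -0.03, 0, 0, 0, 0],
    [-1, 0, -0.03, 0, 0, 0, 0],
    [-1, 0, 0, -0.04, 0, 0, 0],
    [-1, 0, 0, -0.05, 0, 0, 0],
    [-1, -0.05, -0.03, -0.02, 0, 0, 0],
    [-1, -0.05, -0.02, 0, 0, 0, 0],
    [-1, -0.05, 0, 0, 0, 0, 0],
    [-1, 0, 0, 0, 0, 0, 0],
    [-1, 0, 0, 0, 0, 0, 0],
  ],
)

```text
clock: 44.88
tcp_pos: [0.4581, -0.1441, 0.2825]
orientation: [0.0, 0.707, 0.707, 0.0]
wrist_force: [-0.9, 0.7, 0.8]
finger_gap: -0.0002
```

```bash
python3 - <<'E'
from h import *
S=cam('scene','s11');T=cam('top','t11')
print(env.get_state()['tcp_pos'],env.get_state()['wrist_force'])
print([proj(T,[.56+.07*np.sin(a-.5),.006,.107+.07*np.cos(a-.5)]).round(1) for a in(0,.85,1)])
b=cv2.resize(cv2.imread('pics/s11.png')[160:260,270:470],(600,300),interpolation=cv2.INTER_CUBIC)
a=cv2.resize(cv2.imread('pics/t11.png')[150:230,180:340],(600,300),interpolation=cv2.INTER_CUBIC)
cv2.imwrite('pics/c11.png',np.vstack([b,a]))
E
```

```text
[ 0.45809469 -0.14321395  0.28239647] [-1.20520355  0.75019374 -1.2232215 ]
[array([319.5, 198.2]), array([319.7, 177.2]), array([319.7, 174.1])]
```

View pics/c11.png

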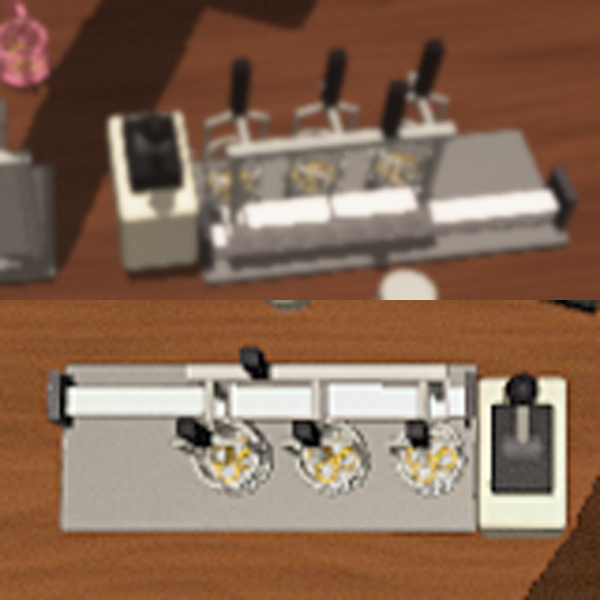

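The knob is at top px (319,173.5), which matches lever ≈1.0 (predicted row 174.1). All three baskets hang and the carriage is home.

```bash
python3 -c "
from h import *
print(env.hand_in())"
```

```text
the job is handed in; nothing more can be done
None
```

The job is done and handed in at about 45 s of robot time; the hand-in gives no verdict.

**What I did:** I slid the carriage to its loading stop and moved the three steel baskets one at a time onto carriage hooks 2, 1 and 0. Then I slid the loaded carriage to the blower stop and threw the lever over.

**Last checks:**
- **Baskets:** all three hang upright and released on their hooks, with posts within about 2 px of where they should be.
- **Carriage:** it met the blower stop at 16 N, and the picture shows it still there.
- **Lever:** it met its end stop at 19 N, and the knob sits at about 1.0 rad in the top view.
- **Arm and bystanders:** the hand is clear. I did not go near the charcoal block, jar or hammer, but I did not measure their positions again.

No check failed or disagreed, and I saw no sign of the grip slackening.

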